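# Seat the round-bottomed mixing dish in its ring and close the keeper

## Task

Get the filler-mixing dish ready for use: slide the round-bottomed dish along the board, without lifting it, until it drops into the steel ring, and press its lip until it sits level. Then swing the keeper arm fully closed over the dish's lip, leaving the dish level, and do not disturb the other things on the cabinet.

Things in the scene. Friction and masses are not known exactly. Their poses are not given: they have to be found in the camera images.
- board: fixed plywood board lying flat, 170 (its x) x 315 (its y) x 25 mm thick; origin at the centre of its underside. A steel ring (opening 92 mm, outside 104 mm, flush with the top, open right through) is let into it 30 mm towards +y from the middle; the keeper's post stands at its +y end; the dish starts near the free -y end. Its place and yaw vary
- ring_centre (a point): centre of the steel ring, on the level of the board's top (25 mm above the cabinet top); axes like the board's
- dish: loose polished aluminium dish, round-bottomed: outside is part of a sphere of radius 70 mm, 40 mm high, rolled lip 132 mm over and 6 mm thick, hollow 20 mm deep, about 0.45 kg, slippery (friction about 0.22). Origin at the lowest point of the bottom, z up through the mouth. It rocks and rights itself on the flat board; in the ring it turns like a ball in a socket and friction may leave it tilted
- dish_mouth (a point): centre of the dish's mouth, level with the lip's top, on its axis, 40 mm from the origin; axes like the dish's. Stands 40 mm above the board's top while the dish is on the board, 21 mm above it (46 mm above the cabinet top) when seated level in the ring
- keeper (a joint): angle of the keeper arm about its upright post, rad: 0 = closed, against its stop, the arm pointing along the board's -y with its tip over the dish's lip; it grows as the arm swings out towards the board's -x side (at 1.57 it points along -x); limit 2.1. Starts open, between 1.1 and 1.9. Light friction (about 0.04 N m), stays where it is left
- keeper_hinge (a point): point on the keeper's hinge axis, level with the knob's top, 108 mm from the ring's centre towards the board's +y. The arm is steel, 62 mm from axis to tip, 14 to 18 mm wide, 8 mm thick, its underside 27 mm above the board's top: 6 mm over the lip of a dish that sits level, too low for one tilted or not yet in the ring
- keeper_knob (a point): centre of the top of the upright black knob on the keeper arm: 16 mm thick, 28 mm tall, top 88 mm above the cabinet top, 40 mm from the hinge axis; push it or pinch it from above to swing the arm
- wood_block: bystander: pine offcut 33 x 58 x 34 mm, origin under its centre; leave it alone
- screw_tin: bystander: open tin of screws, 68 mm across, 49 mm tall, origin under its centre; leave it alone
- tape_measure: bystander: yellow tape measure 35 x 70 x 66 mm, origin under its centre; leave it alone
- brush: bystander: small paint brush with a red handle lying flat, 25 x 66 x 12 mm, origin under its centre; leave it alone

How it is judged:
By the outcome, as a careful person would: the job done as asked, in the order asked, and still so for the second after the job is handed in, with the robot touching nothing.
It also fails if it takes over 64 s, if anything falls off the work surface, if the arm or the gripper's body presses on something with over 40 N, if the wrist force passes 120 N, or if a joint passes its speed limit or range.

## Robot

A 6-joint arm with a two-finger parallel gripper is mounted at the origin on a cart in front of the work surface, level with it; the furniture and walls round the work are solid. World frame = base frame: x ahead of the robot, y to its left, z up, the work surface at z = 0. Lengths are in m, angles in degrees, forces in N, time in s.
With the tool pointing down it reaches from about 0.275 to 0.975 m from the base axis. Payload 8.4 kg.
Tool frame: the origin (TCP) lies midway between the tips of the shut fingers; the grasp point (between the pads) lies 19 mm behind it; z points along the fingers, y is the line along which they close (so a half turn about z gives the same grasp; the last joint's range is limited). The gripper opens to 92 mm and grips with 3 to 60 N. Pads are 20 mm wide; open, the fingers measure 128 mm over their backs; the gripper's body (75 mm by 189 mm) begins 69 mm behind the grasp point.
Start: joints at [64.779, 20.225, 93.587, -0, 66.188, -0.138], TCP at [0.265, 0.566, 0.215] pointing down, gripper open.
Joint ranges: [-150.9, 150.9], [-52.94, 120.26], [3.33, 152.33], [-74.26, 254.26], [0, 154.13], [-172.89, 172.89]. Speed limits (degrees/s): [127.2, 127.2, 159.86, 180, 180, 180].

## Interface

Orientations are given as a 3x3 rotation matrix whose columns are the frame's x, y, z axes.
In Python, from cell import arm gives the robot as it stands.
- The arm moves only by the tool step_arm, never from a script. Its argument "series" is a list of rows, each a list of 3 entries, a list of its own where there are three numbers: the opening, from 0 (shut) to 1 (fully open), then the shift along the tool's x, y, z scaled (see below), then the turn about the tool's z scaled (see below). In form: [[fingers, [tx, ty, tz], yaw], ...]. A call has 1 to 12 rows; each row is the pose to reach, as a shift and turn from the pose commanded when the call began, along the tool's axes at that moment, turning the shorter way round; what a row does not reach only later rows make up. The controller multiplies each number of a shift by 25 cm and each number of a turn by 180 degrees. A row lasts 1/10 s, in which the tool goes at most 50 mm and 8.59 degrees, less where a joint would pass 70% of its speed; a pose out of reach is approached as far as the arm can. A call with a number of a shift or a turn outside -1 to 1 is refused whole. A call with a gripper value outside its range is refused whole. The fingers move at their own pace and stop on an object; the grip force is fixed at half the most. Time passes only in rows, so rows that repeat a pose let the fingers close. It gives the time, the measured TCP pose, the force, the opening and the grip force at its end, in the units of the state.
- arm.sense(): the state, without advancing time (a new reading comes with each control period).
- arm.grab_frame(name): name is "scene" or "side" or "wrist"; returns a dict with "image" (420x560x3 uint8, red, green, blue), "range_z" (420x560 float32, m along the optical axis (not along the pixel's ray), 0 where there is no reading), "K" (3x3 intrinsics, pixels), "view" (4x4, takes a point from world to camera coordinates); the wrist camera has in their place "mount" (4x4, takes a point from camera to tool coordinates, whose origin is the TCP and whose axes are the flange's). Camera axes: x right, y down, z forward; pixel columns grow to the right and rows downward; lengths in m; the calibration is good to about 2 mm. A picture is of the moment at which its call begins: read the wrist's pose just before it.
- arm.job_done(): hands the job in; it is judged then, once.
The state is a dict: "time": time; "q": joint angles; "qd": joint speeds; "joint_torque": joint torques, N m; "tcp_pos": TCP position; "tcp_rot": TCP orientation; "force": force on the tool from outside, world axes, zero at the start; "torque": the same for the moment, N m; "opening": finger opening in m; "grasp_force": force on a finger pad.
Only numpy, scipy, OpenCV 4.12 (cv2) and the standard library are available. Lean on these libraries where they do the work, as an engineer would, in place of code of your own. Each camera call takes 0.05 s, during which the arm holds its last target. There are 200 camera calls.

## Working session

There is one attempt and no reset: what is moved stays moved. The work goes in short steps, Python scripts to look and compute and a tool call to move; the robot and the scene stay as the last step left them, time stands still between calls to the robot, and variables do not carry over. Pictures are saved under pics/ and viewed, at most 10 in all, crops included, and the job is handed in when it is done.

Besides the shell and the picture viewer there is one more tool, called after "Emit:" as name(argument=value, ...), one argument or row to a line, values as JSON. step_arm: Moves the arm, as the interface text tells. Its arguments: {"type":"object","properties":{"series":{"type":"array"}},"required":["series"]}

```bash
ls; mkdir -p pics; python3 - <<'E'
from cell import arm
import cv2,numpy as np
s=arm.sense(); print(s)
for n in("scene","side"):
    f=arm.grab_frame(n); cv2.imwrite(f"pics/{n}0.png",f["image"][:,:,::-1]); np.savez(f"{n}0.npz",**f)
    print(n,f["K"],f["view"])
E
```

```text
pics
{'time': 0.0, 'q': array([ 6.47773040e+01,  2.02600783e+01,  9.36287070e+01, -4.56007077e-04,
        6.61868805e+01, -1.36538137e-01]), 'qd': array([-0.01636674,  0.01665044, -0.03999951, -0.0026052 ,  0.05034161,
       -0.0053327 ]), 'joint_torque': array([-1.80694501e-04, -5.93848157e+01, -3.34219730e+01,  6.97843381e-02,
        2.33512698e-02, -7.03393312e-05]), 'tcp_pos': array([0.26477383, 0.56560882, 0.21389269]), 'tcp_rot': array([[-9.05672621e-01,  4.23977351e-01, -5.56177367e-04],
       [ 4.23977716e-01,  9.05671829e-01, -1.19780948e-03],
       [-4.12991854e-06, -1.32063006e-03, -9.99999128e-01]]), 'force': array([-0.42658519, -0.45109722, -0.85001062]), 'torque': array([0.01934762, 0.03160874, 0.01332375]), 'grasp_force': 0.0, 'opening': 0.0918747164755075}
scene [[459.14803784   0.         277.88554392]
 [  0.         459.14803784 213.22903712]
 [  0.           0.           1.        ]] [[ 0.45394941 -0.89098237  0.00896307 -0.37889088]
 [-0.6071137  -0.31665179 -0.72879668  0.33753102]
 [ 0.65218317  0.32539522 -0.6846715   0.65843637]
 [ 0.          0.          0.          1.        ]]
side [[387.99194505   0.         283.57753575]
 [  0.         387.99194505 207.49442243]
 [  0.           0.           1.        ]] [[-0.37857039 -0.92547213 -0.01363051  0.08865634]
 [-0.79825272  0.33391358 -0.50129265  0.52885061]
 [ 0.46848379 -0.17889396 -0.86517044  0.68985389]
 [ 0.          0.          0.          1.        ]]
```

View pics/scene0.png

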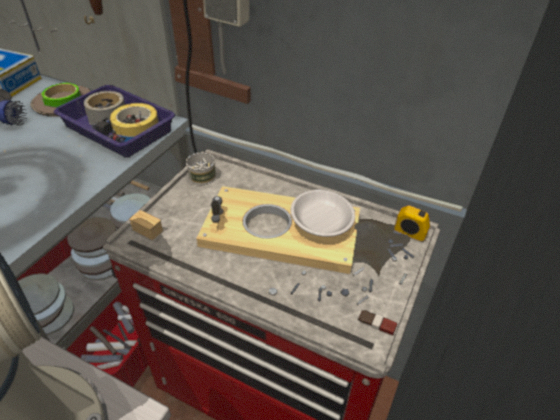

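View pics/side0.png

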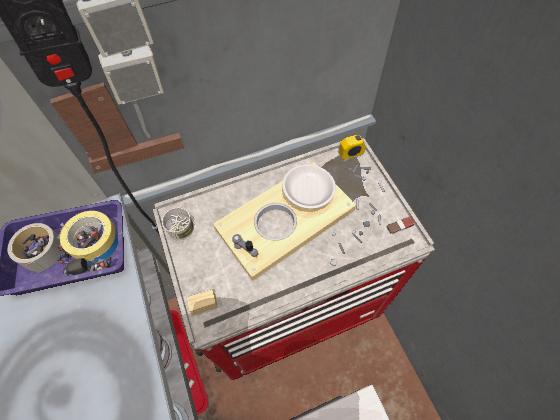

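The scene view shows the ring at about (267,222), the dish at (323,215) and the knob at (217,208). In the side view the ring is at (275,222), the dish at (308,187), the post at (238,240) and the knob at (251,247). Next I'll measure them.

```bash
cat > h.py <<'E'
import numpy as np,cv2
from cell import arm
def cloud(f):
    d=f["range_z"];v,u=np.mgrid[:d.shape[0],:d.shape[1]];K=f["K"]
    c=np.stack([(u-K[0,2])/K[0,0]*d,(v-K[1,2])/K[1,1]*d,d],-1)
    V=f["view"]; P=(c-V[:3,3])@V[:3,:3]; P[d<=0]=np.nan
    return P
def ray(f,u,v,z):
    V=f["view"];R=V[:3,:3];o=-R.T@V[:3,3]
    d=R.T@np.linalg.inv(f["K"])@np.array([u,v,1.]); return o+d*(z-o[2])/d[2]
def circ(p):
    A=np.c_[2*p,np.ones(len(p))];s=np.linalg.lstsq(A,(p**2).sum(1),rcond=None)[0]
    return s[:2],np.sqrt(s[2]+s[0]**2+s[1]**2)
E
python3 - <<'E'
from h import *
px={"scene":dict(ring=(267,222),dish=(323,215),knob=(216,199)),"side":dict(ring=(275,222),dish=(308,187),knob=(251,243))}
for n in("scene","side"):
    f=dict(np.load(n+"0.npz"));P=cloud(f);hsv=cv2.cvtColor(f["image"],cv2.COLOR_RGB2HSV)
    z=P[...,2]
    for k,h in(("ring",.025),("dish",.065),("knob",.088)): print(n,k,ray(f,*px[n][k],h).round(3))
    c=ray(f,*px[n]["ring"],.025)
    near=np.linalg.norm(P[...,:2]-c[:2],axis=-1)<.25
    b=near&(abs(z-.025)<.007)&(hsv[...,1]>60)
    p=P[b][:,:2].astype(np.float32);print(n,"board z",np.median(P[b][:,2]),cv2.minAreaRect((p*1000)))
    lip=near&(z>.058)&(z<.072)&(hsv[...,1]<60)&(np.linalg.norm(P[...,:2]-ray(f,*px[n]["dish"],.065)[:2],axis=-1)<.08)
    p=P[lip][:,:2].astype(np.float32);print("lip",len(p),cv2.minEnclosingCircle(p),circ(p),np.percentile(P[lip][:,2],[5,50,95]))
    k=near&(z>.082)&(z<.095)&(hsv[...,2]<90); print("knob top",k.sum(),np.nanmean(P[k],0))
    k=near&(z>.065)&(z<.095); print("high",k.sum(),np.nanmean(P[k],0))
    # tall things on the cabinet
    m=((z>.008)&(z<.12)&~np.isnan(z)&(abs(P[...,0]-c[0])<.35)&(abs(P[...,1]-c[1])<.45)).astype(np.uint8)
    N,L,S,C=cv2.connectedComponentsWithStats(m)
    for i in range(1,N):
        if S[i,4]>60: print(S[i,:5],np.percentile(P[L==i],[3,97],axis=0).round(3).tolist())
E
```

```text
scene ring [ 0.556 -0.116  0.025]
scene dish [ 0.59  -0.226  0.065]
scene knob [ 0.51  -0.025  0.088]
scene board z 0.024213324695544502 ((554.7716674804688, -116.94190979003906), (251.22032165527344, 459.1615295410156), 2.9589338302612305)
lip 593 ((0.6018589735031128, -0.21913255751132965), 0.06698616594076157) (array([ 0.60084427, -0.22066238]), np.float64(0.061310436064876773)) [0.05835197 0.06176314 0.0671179 ]
knob top 604 [ 0.74459191 -0.11700853  0.08833719]
high 1476 [ 0.72952821 -0.11996725  0.07896635]
[    0    93   477   327 39800] [[0.264, -0.469, 0.009], [0.762, 0.31, 0.115]]
[116 106  35  19 419] [[0.62, 0.275, 0.094], [0.682, 0.33, 0.119]]
[360 310  37  24 402] [[0.428, -0.428, 0.008], [0.451, -0.37, 0.013]]
side ring [ 0.557 -0.11   0.025]
side dish [ 0.595 -0.213  0.065]
side knob [ 0.496 -0.031  0.088]
side board z 0.024928335861367626 ((553.0502319335938, -100.4794921875), (249.55615234375, 444.60540771484375), 3.1896677017211914)
lip 478 ((0.6014703512191772, -0.21768255531787872), 0.06726829707622528) (array([ 0.60033171, -0.21813753]), np.float64(0.06143853369483207)) [0.05842479 0.06280206 0.06822277]
knob top 40 [ 0.49705924 -0.0248503   0.08729458]
high 1064 [ 0.71958858 -0.11000993  0.07844233]
[   58    95   455   325 27399] [[0.249, -0.481, 0.026], [0.761, 0.331, 0.117]]
[ 153  134  282  215 4967] [[0.351, -0.439, 0.009], [0.731, 0.161, 0.059]]
[ 213  159  155  121 7912] [[0.466, -0.324, 0.012], [0.655, 0.008, 0.065]]
[ 66 217  39  32 849] [[0.618, 0.267, 0.074], [0.68, 0.33, 0.118]]
[187 289  30  25 504] [[0.419, 0.084, 0.012], [0.452, 0.139, 0.037]]
```

```bash
python3 - <<'E'
from h import *
for n,r0,kn in(("scene",(267,222),(216,199)),("side",(275,222),(251,243))):
    f=dict(np.load(n+"0.npz"));P=cloud(f);hsv=cv2.cvtColor(f["image"],cv2.COLOR_RGB2HSV);z=P[...,2]
    c=ray(f,*r0,.025)
    near=np.linalg.norm(P[...,:2]-c[:2],axis=-1)<.25
    b=(near&(abs(z-.025)<.006)&(hsv[...,1]>85)&(hsv[...,0]>12)&(hsv[...,0]<35)).astype(np.uint8)
    b=cv2.morphologyEx(b,cv2.MORPH_OPEN,np.ones((3,3)))
    N,L,S,C=cv2.connectedComponentsWithStats(b);i=1+S[1:,4].argmax();b=L==i
    q=np.array([ray(f,u,v,.025)[:2] for v,u in np.argwhere(b)],np.float32)*1000
    r=cv2.minAreaRect(q);print(n,"board",r,S[i]);print(cv2.boxPoints(r).round(0).tolist())
    # hole: depth below board inside ring, cast onto board plane
    h=(np.linalg.norm(P[...,:2]-c[:2],axis=-1)<.3)
    R=np.array([[ray(f,u,v,.025)[:2] for u in range(560)] for v in range(420)])
    d=np.linalg.norm(R-c[:2],axis=-1)
    hole=(d<.06)&(z<.019); pts=cv2.findContours(hole.astype(np.uint8),0,1)[0]
    k=max(pts,key=len)[:,0]; pp=np.array([R[v,u] for u,v in k],np.float32); print("hole",hole.sum(),cv2.minEnclosingCircle(pp),circ(pp))
    # dark keeper stuff
    dk=(hsv[...,2]<75)&(d<.16); 
    for lo,hi in((.045,.06),(.06,.08),(.08,.095)):
        m=(z>lo)&(z<hi)&(np.linalg.norm(P[...,:2]-[.5,-.02],axis=-1)<.08); print(lo,m.sum(),P[m].mean(0).round(4) if m.any() else "",P[m].min(0).round(3),P[m].max(0).round(3)) if m.any() else 0
    cv2.imwrite(f"pics/{n}_k.png",cv2.resize(f["image"][kn[1]-40:kn[1]+50,kn[0]-50:kn[0]+70,::-1],None,fx=6,fy=6,interpolation=2))
E
```

```text
scene board ((565.8125610351562, -142.9178924560547), (175.26812744140625, 314.72509765625), 13.820382118225098) [ 197  188  160   79 5047]
[[443.0, -11.0], [518.0, -317.0], [689.0, -275.0], [613.0, 31.0]]
hole 965 ((0.5574632287025452, -0.11404464393854141), 0.04542732983827591) (array([ 0.55787926, -0.11384732]), np.float64(0.04291920076599165))
0.045 71 [ 0.4966 -0.0305  0.0572] [ 0.478 -0.041  0.05 ] [ 0.544 -0.006  0.06 ]
0.06 112 [ 0.5113 -0.0211  0.0659] [ 0.479 -0.039  0.06 ] [0.545 0.003 0.079]
0.08 50 [ 0.4977 -0.0284  0.0854] [ 0.491 -0.035  0.08 ] [ 0.505 -0.02   0.09 ]
side board ((578.0023193359375, -172.28756713867188), (43.8604850769043, 10.631793022155762), 39.00830841064453) [288 202  16   9  53]
[[558.0, -182.0], [564.0, -190.0], [598.0, -163.0], [592.0, -154.0]]
hole 931 ((0.5585315227508545, -0.110194630920887), 0.045435719192028046) (array([ 0.55852183, -0.11013774]), np.float64(0.04367317985837005))
0.045 71 [ 0.5051 -0.0193  0.0577] [ 0.478 -0.039  0.045] [0.533 0.003 0.06 ]
0.06 132 [ 0.5143 -0.0157  0.0641] [ 0.479 -0.04   0.06 ] [0.544 0.004 0.08 ]
0.08 42 [ 0.4972 -0.0246  0.0872] [ 0.491 -0.032  0.08 ] [ 0.505 -0.018  0.091]
```

View pics/side_k.png

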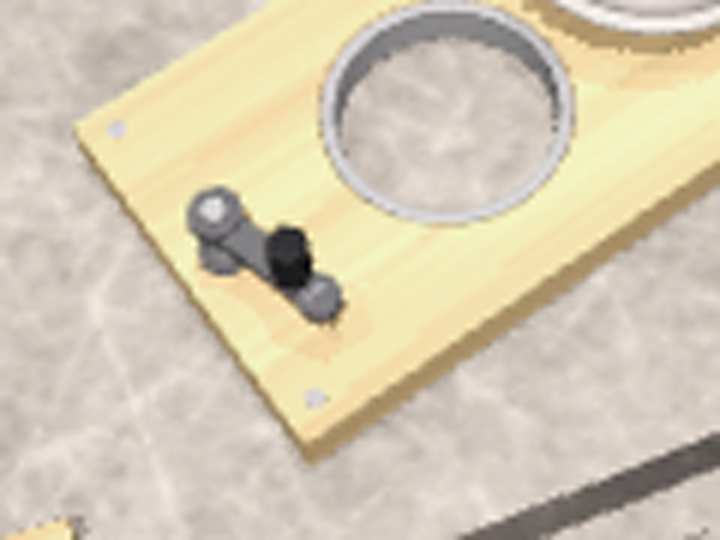

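The side crop shows the keeper clearly. The post is at upper left, and the arm points roughly along the board's -x with the black knob on it. The ring measures about (0.558,-0.112), the dish (0.601,-0.2185), and the keeper angle about 75°. The hinge-to-knob distance checks out at 40 mm. Before approaching, I'll find the tape measure and work out the moves.

```bash
cat >> h.py <<'E'
def plan(x,y,z,ang=None):
    """units to bring TCP to world x,y,z with tool y axis at world angle ang (mod 180)"""
    s=arm.sense();R=s["tcp_rot"];d=R.T@(np.array([x,y,z])-s["tcp_pos"])
    a=np.degrees(np.arctan2(R[1,1],R[0,1]))
    t=0 if ang is None else -((ang-a+90)%180-90)/180
    print("units",(d/.25).round(4),"yaw",round(t,4),"| tcp",s["tcp_pos"].round(4),"yang",a.round(1),"q6",s["q"][5].round(1),"t",round(s["time"],2),"F",s["force"].round(1))
E
python3 - <<'E'
from h import *
for n,p in(("scene",(411,222)),("side",(351,147))):
    f=dict(np.load(n+"0.npz"));P=cloud(f);z=P[...,2]
    w=np.zeros(z.shape,bool);w[p[1]-25:p[1]+25,p[0]-25:p[0]+25]=1
    m=w&(z>.03)&(z<.075)&(P[...,0]<.72)&(np.linalg.norm(P[...,:2]-[.601,-.218],axis=-1)>.08)
    print(n,m.sum(),np.percentile(P[m],[2,50,98],axis=0).round(3).tolist())
plan(.627,-.284,.15,22)
E
```

```text
scene 642 [[0.671, -0.42, 0.031], [0.676, -0.389, 0.052], [0.7, -0.358, 0.065]]
side 383 [[0.641, -0.411, 0.031], [0.678, -0.376, 0.055], [0.702, -0.3, 0.065]]
units [-2.7531 -2.4636  0.2588] yaw 0.2384 | tcp [0.2648 0.5657 0.2139] yang 64.9 q6 -0.1 t 0.1 F [ 0.7 -1.2  0.5]
```

Emit:
step_arm(
  series=[
    [1, [-0.92, -0.82, 0], 0],
    [1, [-0.92, -0.82, 0], 0],
    [1, [-0.92, -0.82, 0], 0],
    [1, [-0.92, -0.82, 0], 0],
    [1, [-0.92, -0.82, 0], 0],
    [1, [-0.92, -0.82, 0], 0],
    [1, [-0.92, -0.82, 0], 0],
    [1, [-0.92, -0.82, 0], 0],
  ],
)

```text
time: 0.9
tcp_pos: [0.3868, 0.2817, 0.2146]
tcp_rot: [[-0.904, 0.427, -0.0], [0.427, 0.904, 0.0], [0.0, 0.0, -1.0]]
force: [-0.1, -0.2, -0.2]
opening: 0.0921
grasp_force: 0.0
```

Emit:
step_arm(
  series=[
    [1, [-0.92, -0.82, 0], 0],
    [1, [-0.92, -0.82, 0], 0],
    [1, [-0.92, -0.82, 0], 0],
    [1, [-0.92, -0.82, 0], 0],
    [1, [-0.92, -0.82, 0], 0],
    [1, [-0.92, -0.82, 0], 0],
    [1, [-0.92, -0.82, 0], 0],
    [1, [-0.92, -0.82, 0], 0],
  ],
)

```text
time: 1.7
tcp_pos: [0.5084, -0.0002, 0.2142]
tcp_rot: [[-0.905, 0.425, -0.0], [0.425, 0.905, 0.0], [0.001, 0.0, -1.0]]
force: [0.7, 1.4, 1.0]
opening: 0.0921
grasp_force: 0.0
```

Emit:
step_arm(
  series=[
    [1, [-0.92, -0.82, 0], 0.2384],
    [1, [-0.92, -0.82, 0], 0.2384],
    [1, [-0.92, -0.82, 0], 0.2384],
    [1, [-0.92, -0.82, 0], 0.2384],
    [1, [-0.92, -0.82, 0], 0.2384],
    [1, [-0.92, -0.82, 0], 0.2384],
    [1, [-0.92, -0.82, 0.2], 0.2384],
    [1, [-0.92, -0.82, 0.2], 0.2384],
    [1, [-0.92, -0.82, 0.2], 0.2384],
  ],
)

```text
time: 2.6
tcp_pos: [0.6288, -0.2805, 0.1635]
tcp_rot: [[-0.376, 0.927, -0.003], [0.927, 0.376, 0.002], [0.003, -0.002, -1.0]]
force: [0.2, -0.4, 0.6]
opening: 0.092
grasp_force: 0.0
```

```bash
python3 - <<'E'
from h import *
plan(.629,-.288,.043,22)
f=arm.grab_frame("scene");P=cloud(f);z=P[...,2]
m=(z>.058)&(z<.072)&(np.linalg.norm(P[...,:2]-[.601,-.218],axis=-1)<.072);print(m.sum(),cv2.minEnclosingCircle(P[m][:,:2].astype(np.float32)))
cv2.imwrite("pics/scene1.png",f["image"][:,:,::-1])
E
```

```text
units [-0.0298 -0.0097  0.4821] yaw 0.0006 | tcp [ 0.6288 -0.2805  0.1635] yang 22.1 q6 -46.3 t 2.6 F [ 0.2 -0.4  0.6]
627 ((0.6018413305282593, -0.2183103859424591), 0.06721697002649307)
```

View pics/scene1.png

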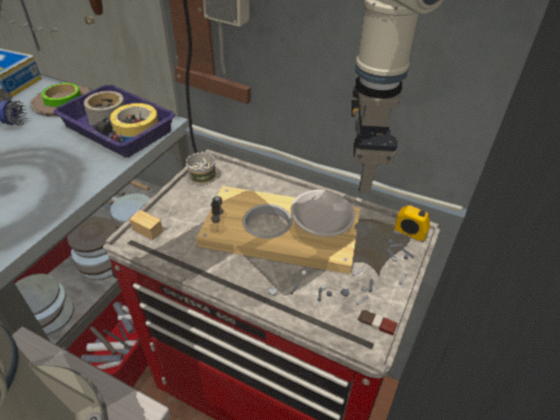

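The gripper is above and behind the dish, and nothing has moved: the dish is at (323,215) and the tape at (411,222). I'll check wall clearance before going down.

```bash
python3 - <<'E'
from h import *
for n in("scene","side"):
    P=cloud(dict(np.load(n+"0.npz")))
    for lo,hi in((.08,.1),(.1,.12),(.12,.15),(.15,.25)):
        m=(P[...,2]>lo)&(P[...,2]<hi)&(P[...,1]>-.4)&(P[...,1]<-.1);print(n,lo,m.sum(),np.percentile(P[m][:,0],[2,50]).round(3) if m.any() else'')
E
```

```text
scene 0.08 993 [0.757 0.76 ]
scene 0.1 1040 [0.757 0.76 ]
scene 0.12 1638 [0.757 0.76 ]
scene 0.15 6299 [0.757 0.76 ]
side 0.08 545 [0.757 0.76 ]
side 0.1 585 [0.757 0.76 ]
side 0.12 914 [0.757 0.76 ]
side 0.15 3681 [0.757 0.76 ]
```

Emit:
step_arm(
  series=[
    [1, [-0.03, -0.01, 0.15], 0],
    [1, [-0.03, -0.01, 0.3], 0],
    [1, [-0.03, -0.01, 0.42], 0],
    [1, [-0.03, -0.01, 0.482], 0],
    [1, [-0.03, -0.01, 0.482], 0],
    [1, [-0.03, -0.01, 0.482], 0],
  ],
)

```text
time: 3.25
tcp_pos: [0.631, -0.2911, 0.0462]
tcp_rot: [[-0.375, 0.927, 0.002], [0.927, 0.375, -0.001], [-0.002, 0.002, -1.0]]
force: [0.3, 0.3, -0.3]
opening: 0.092
grasp_force: 0.0
```

Emit:
step_arm(
  series=[
    [1, [0.04, 0, 0], 0],
    [1, [0.08, 0, 0], 0],
    [1, [0.11, 0, 0], 0],
    [1, [0.14, 0, 0], 0],
    [1, [0.17, 0, 0], 0],
    [1, [0.2, 0, 0], 0],
    [1, [0.23, 0, 0], 0],
    [1, [0.26, 0, 0], 0],
    [1, [0.28, 0, 0], 0],
    [1, [0.3, 0, 0], 0],
    [1, [0.3, 0, 0], 0],
  ],
)

```text
time: 4.35
tcp_pos: [0.601, -0.221, 0.0439]
tcp_rot: [[-0.375, 0.927, -0.001], [0.927, 0.375, 0.001], [0.001, -0.001, -1.0]]
force: [0.0, -0.8, -0.5]
opening: 0.092
grasp_force: 0.4
```

```bash
cat >> h.py <<'E'
def lip(tag=None,c=(.59,-.18)):
    for n in("scene","side"):
        f=arm.grab_frame(n);P=cloud(f);hsv=cv2.cvtColor(f["image"],cv2.COLOR_RGB2HSV)
        if tag: cv2.imwrite(f"pics/{n}{tag}.png",f["image"][:,:,::-1])
        np.savez(f"{n}{tag}.npz",**f)
E
python3 - <<'E'
from h import *
plan(.580,-.166,.043,22)
lip("2")
E
```

```text
units [0.2354 0.0045 0.0037] yaw 0.0001 | tcp [ 0.601  -0.221   0.0439] yang 22.0 q6 -42.4 t 4.35 F [ 0.  -0.8 -0.5]
```

View pics/side2.png

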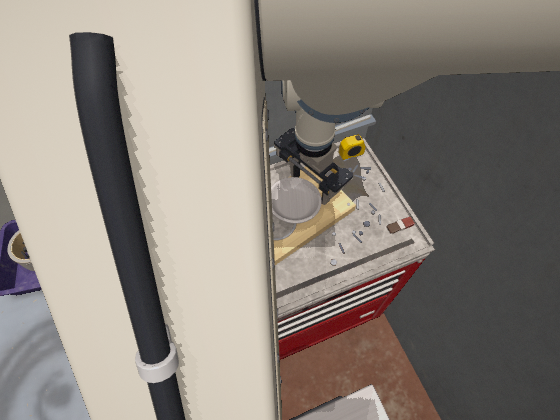

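The side view is mostly blocked by the arm, but the dish at (295,200) is moving toward the ring ahead of the fingers. I'll keep pushing slowly.

Emit:
step_arm(
  series=[
    [1, [0.025, 0, 0], 0],
    [1, [0.05, 0, 0], 0],
    [1, [0.075, 0, 0], 0],
    [1, [0.1, 0, 0], 0],
    [1, [0.125, 0, 0], 0],
    [1, [0.15, 0, 0], 0],
    [1, [0.175, 0, 0], 0],
    [1, [0.2, 0, 0], 0],
    [1, [0.22, 0, 0], 0],
    [1, [0.235, 0, 0], 0],
    [1, [0.235, 0, 0], 0],
  ],
)

```text
time: 5.55
tcp_pos: [0.5835, -0.1689, 0.046]
tcp_rot: [[-0.375, 0.927, 0.008], [0.927, 0.375, -0.004], [-0.006, 0.006, -1.0]]
force: [7.2, -8.1, 3.9]
opening: 0.0925
grasp_force: 7.3
```

```bash
python3 - <<'E'
from h import *
plan(.580,-.166,.043,22)
f=arm.grab_frame("scene")
cv2.imwrite("pics/scene3.png",cv2.resize(f["image"][120:300,160:400,::-1],None,fx=3,fy=3))
P=cloud(f);z=P[...,2]
for lo in np.arange(.03,.08,.005):
    m=(z>lo)&(z<lo+.005)&(np.linalg.norm(P[...,:2]-[.558,-.112],axis=-1)<.08);print(lo.round(3),m.sum(),P[m].mean(0).round(3) if m.any() else '')
E
```

```text
units [ 0.0159 -0.0087  0.0118] yaw 0.0002 | tcp [ 0.5835 -0.1689  0.046 ] yang 22.0 q6 -38.2 t 5.55 F [ 7.2 -8.1  3.9]
0.03 225 [ 0.567 -0.103  0.032]
0.035 204 [ 0.575 -0.111  0.037]
0.04 152 [ 0.574 -0.119  0.042]
0.045 114 [ 0.572 -0.129  0.047]
0.05 79 [ 0.57  -0.132  0.052]
0.055 40 [ 0.563 -0.133  0.058]
0.06 31 [ 0.548 -0.147  0.062]
0.065 27 [ 0.54  -0.163  0.067]
0.07 17 [ 0.536 -0.172  0.072]
0.075 3 [ 0.533 -0.178  0.076]
```

View pics/scene3.png

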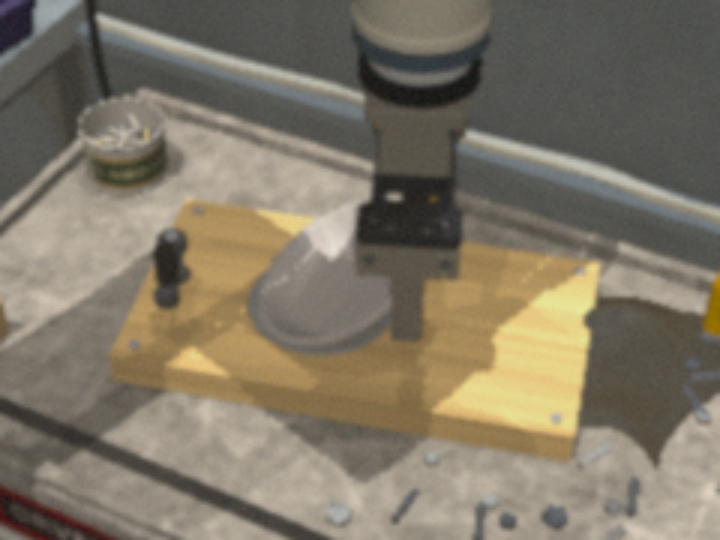

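The dish is in the ring but strongly tilted: its far lip is down at about (320,345) and its near side is up by the fingers. I'll back off, rise and measure the tilt.

Emit:
step_arm(
  series=[
    [1, [-0.05, 0, 0], 0],
    [1, [-0.1, 0, 0], 0],
    [1, [-0.2, 0, 0], 0],
    [1, [-0.2, 0, -0.1], 0],
    [1, [-0.2, 0, -0.3], 0],
    [1, [-0.2, 0, -0.45], 0],
    [1, [-0.2, 0, -0.45], 0],
  ],
)

```text
time: 6.3
tcp_pos: [0.6011, -0.2154, 0.1619]
tcp_rot: [[-0.374, 0.927, 0.007], [0.927, 0.374, -0.002], [-0.005, 0.006, -1.0]]
force: [0.3, -0.5, 0.9]
opening: 0.0921
grasp_force: 0.0
```

```bash
cat >> h.py <<'E'
def dish(f,c=(.558,-.112),rad=.085):
    """upper contour of the dish above the board: dish pixels, then plane through the outline"""
    P=cloud(f);z=P[...,2];hsv=cv2.cvtColor(f["image"],cv2.COLOR_RGB2HSV)
    m=((np.linalg.norm(P[...,:2]-np.array(c),axis=-1)<rad)&(hsv[...,1]<75)&(z>.008)&(z<.13)).astype(np.uint8)
    m=cv2.morphologyEx(m,cv2.MORPH_OPEN,np.ones((3,3)))
    N,L,S,C=cv2.connectedComponentsWithStats(m)
    m=L==1+S[1:,4].argmax() if N>1 else m>0
    return P,m
E
python3 - <<'E'
from h import *
plan(.558,-.112,.16,22)
f=arm.grab_frame("scene")
cv2.imwrite("pics/scene4.png",cv2.resize(f["image"][120:300,160:400,::-1],None,fx=3,fy=3))
for n in("scene","side"):
    g=f if n=="scene" else arm.grab_frame(n)
    P,m=dish(g);Q=P[m];print(n,m.sum())
    if m.sum()<50: continue
    a=np.degrees(np.arctan2(Q[:,1]+.112,Q[:,0]-.558))
    for k in range(-180,180,30):
        s=(a>=k)&(a<k+30); 
        if s.any(): j=Q[s];r=np.hypot(j[:,0]-.558,j[:,1]+.112);t=np.argsort(r)[-8:];print(k+15,s.sum(),"maxz",np.percentile(j[:,2],95).round(4),"outer r",r[t].mean().round(4),"z",j[t][:,2].mean().round(4))
E
```

```text
units [ 0.448  -0.0051  0.0055] yaw -0.0001 | tcp [ 0.6011 -0.2154  0.1619] yang 22.0 q6 -41.8 t 6.3 F [ 0.3 -0.5  0.9]
scene 2151
-165 107 maxz 0.044 outer r 0.0599 z 0.0423
-135 150 maxz 0.0561 outer r 0.0694 z 0.0558
-105 185 maxz 0.0663 outer r 0.0753 z 0.0661
-75 224 maxz 0.071 outer r 0.078 z 0.069
-45 293 maxz 0.07 outer r 0.078 z 0.0692
-15 320 maxz 0.0628 outer r 0.0766 z 0.0619
15 277 maxz 0.0501 outer r 0.07 z 0.0502
45 192 maxz 0.038 outer r 0.0646 z 0.0332
75 122 maxz 0.0318 outer r 0.0507 z 0.0302
105 103 maxz 0.0295 outer r 0.049 z 0.0234
135 88 maxz 0.0301 outer r 0.0478 z 0.0247
165 90 maxz 0.0348 outer r 0.0507 z 0.0331
side 1872
-165 122 maxz 0.0458 outer r 0.0597 z 0.0445
-135 181 maxz 0.0565 outer r 0.0679 z 0.0566
-105 239 maxz 0.0658 outer r 0.0728 z 0.0624
-75 286 maxz 0.0713 outer r 0.0755 z 0.0707
-45 311 maxz 0.0705 outer r 0.0767 z 0.0695
-15 303 maxz 0.0637 outer r 0.0757 z 0.0642
15 135 maxz 0.0527 outer r 0.0682 z 0.0539
45 37 maxz 0.0245 outer r 0.0302 z 0.0219
75 29 maxz 0.0224 outer r 0.0245 z 0.019
105 37 maxz 0.0234 outer r 0.0304 z 0.0219
135 87 maxz 0.0312 outer r 0.0491 z 0.0251
165 105 maxz 0.0358 outer r 0.0513 z 0.0336
```

View pics/scene4.png

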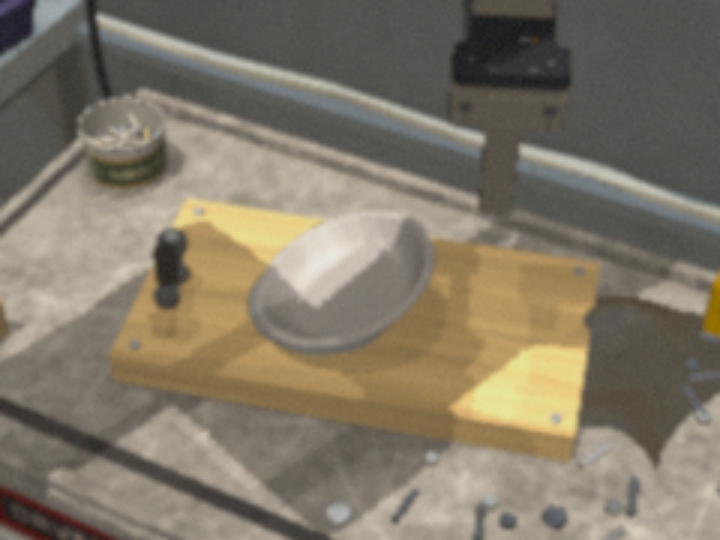

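The dish sits in the ring, tilted about 20°. Its high lip is at azimuth -60°, z about 0.071 (near (415,235) in the crop), which matches the ball-socket geometry. I'll press that lip with the fingers shut.

```bash
python3 - <<'E'
from h import *
plan(.590,-.1725,.09,28)
E
```

```text
units [0.1672 0.0315 0.2679] yaw -0.0334 | tcp [ 0.5983 -0.2142  0.157 ] yang 22.0 q6 -41.8 t 6.4 F [-0.7 -0.7 -0.9]
```

Emit:
step_arm(
  series=[
    [0, [0.167, 0.031, 0], -0.033],
    [0, [0.167, 0.031, 0], -0.033],
    [0, [0.167, 0.031, 0], -0.033],
    [0, [0.167, 0.031, 0], -0.033],
    [0, [0.167, 0.031, 0], -0.033],
    [0, [0.167, 0.031, 0], -0.033],
    [0, [0.167, 0.031, 0], -0.033],
    [0, [0.167, 0.031, 0.1], -0.033],
    [0, [0.167, 0.031, 0.2], -0.033],
    [0, [0.167, 0.031, 0.268], -0.033],
    [0, [0.167, 0.031, 0.268], -0.033],
    [0, [0.167, 0.031, 0.268], -0.033],
  ],
)

```text
time: 7.6
tcp_pos: [0.5899, -0.1723, 0.0898]
tcp_rot: [[-0.468, 0.884, -0.0], [0.884, 0.468, 0.0], [0.0, -0.0, -1.0]]
force: [0.2, 0.1, 0.6]
opening: 0.0005
grasp_force: 0.0
```

```bash
python3 - <<'E'
from h import *
plan(.590,-.1725,.048,28)
E
```

```text
units [-0.0011 -0.      0.1672] yaw -0.0004 | tcp [ 0.5899 -0.1723  0.0898] yang 27.9 q6 -44.3 t 7.6 F [0.2 0.1 0.6]
```

Emit:
step_arm(
  series=[
    [0, [0, 0, 0.03], 0],
    [0, [0, 0, 0.06], 0],
    [0, [0, 0, 0.08], 0],
    [0, [0, 0, 0.1], 0],
    [0, [0, 0, 0.115], 0],
    [0, [0, 0, 0.13], 0],
    [0, [0, 0, 0.145], 0],
    [0, [0, 0, 0.155], 0],
    [0, [0, 0, 0.165], 0],
    [0, [0, 0, 0.165], 0],
    [0, [0, 0, 0.165], 0],
  ],
)

```text
time: 8.7
tcp_pos: [0.59, -0.1719, 0.0484]
tcp_rot: [[-0.469, 0.883, 0.0], [0.883, 0.469, 0.0], [0.0, 0.0, -1.0]]
force: [-0.8, 2.4, 5.2]
opening: 0.0007
grasp_force: 2.5
```

```bash
cat >> h.py <<'E'
def tilt(c=(.559,-.114)):
    c=np.array(c);L=[]
    for n in("scene","side"):
        P,m=dish(arm.grab_frame(n),c);Q=P[m];a=np.degrees(np.arctan2(Q[:,1]-c[1],Q[:,0]-c[0]));r=np.hypot(*(Q[:,:2]-c).T)
        for k in range(-180,180,20):
            s=(a>=k)&(a<k+20)&(r>.045)&(r<.078)
            if s.sum()>15: j=Q[s];t=j[:,2].argsort()[-8:];L.append(np.r_[np.median(j[t],0)])
        print(n,m.sum(),cv2.minEnclosingCircle(Q[:,:2].astype(np.float32)))
    L=np.array(L);A=np.c_[L[:,:2]-c,np.ones(len(L))];s=np.linalg.lstsq(A,L[:,2],rcond=None)[0]
    print("z",(L[:,2]*1000).round(0).tolist());print("slope deg",np.degrees(np.hypot(*s[:2])),"uphill az",np.degrees(np.arctan2(s[1],s[0])),"z0",s[2])
E
python3 - <<'E'
from h import *
plan(.590,-.1725,.047,28)
tilt()
E
```

```text
units [-0.0021 -0.001   0.0055] yaw -0.0003 | tcp [ 0.59   -0.1719  0.0484] yang 27.9 q6 -44.3 t 8.7 F [-0.8  2.4  5.2]
scene 2060 ((0.564811646938324, -0.12112614512443542), 0.0669262707233429)
side 2130 ((0.5706760883331299, -0.1193314865231514), 0.07340364158153534)
z [56.0, 55.0, 52.0, 51.0, 50.0, 69.0, 35.0, 34.0, 50.0, 52.0, 54.0, 56.0, 56.0, 58.0, 58.0, 58.0, 57.0, 58.0, 57.0, 55.0, 53.0, 52.0, 51.0, 99.0, 90.0, 50.0, 51.0, 53.0, 55.0, 56.0, 57.0, 58.0, 58.0, 59.0, 59.0, 58.0]
slope deg 1.5391420719306705 uphill az -150.54308988241937 z0 0.05639562144551634
```

Emit:
step_arm(
  series=[
    [0, [0, 0, -0.05], 0],
    [0, [0, 0, -0.15], 0],
    [0, [-0.1, 0, -0.3], 0],
    [0, [-0.25, 0, -0.4], 0],
    [0, [-0.4, 0, -0.4], 0],
    [0, [-0.4, 0, -0.4], 0],
    [0, [-0.4, 0, -0.4], 0],
  ],
)

```text
time: 9.5
tcp_pos: [0.6361, -0.2609, 0.1482]
tcp_rot: [[-0.467, 0.884, -0.001], [0.884, 0.467, 0.0], [0.001, -0.001, -1.0]]
force: [0.2, 1.0, -0.5]
opening: 0.0004
grasp_force: 0.0
```

```bash
python3 - <<'E'
from h import *
plan(.590,-.1725,.048,28)
tilt()
f=arm.grab_frame("scene")
cv2.imwrite("pics/scene5.png",cv2.resize(f["image"][120:300,160:400,::-1],None,fx=3,fy=3))
E
```

```text
units [0.3986 0.0024 0.4011] yaw -0.0007 | tcp [ 0.6361 -0.2609  0.1482] yang 27.9 q6 -50.3 t 9.5 F [ 0.2  1.  -0.5]
scene 2192 ((0.5684506893157959, -0.11217039078474045), 0.07475298643112183)
side 691 ((0.5515156388282776, -0.1436091661453247), 0.06108973175287247)
z [45.0, 48.0, 50.0, 52.0, 53.0, 54.0, 54.0, 52.0, 50.0, 47.0, 46.0, 43.0, 41.0, 40.0, 39.0, 40.0, 41.0, 43.0, 46.0, 48.0, 50.0, 53.0, 54.0, 55.0, 55.0]
slope deg 6.834815720857282 uphill az -70.81962334386179 z0 0.04626941628525641
```

View pics/scene5.png

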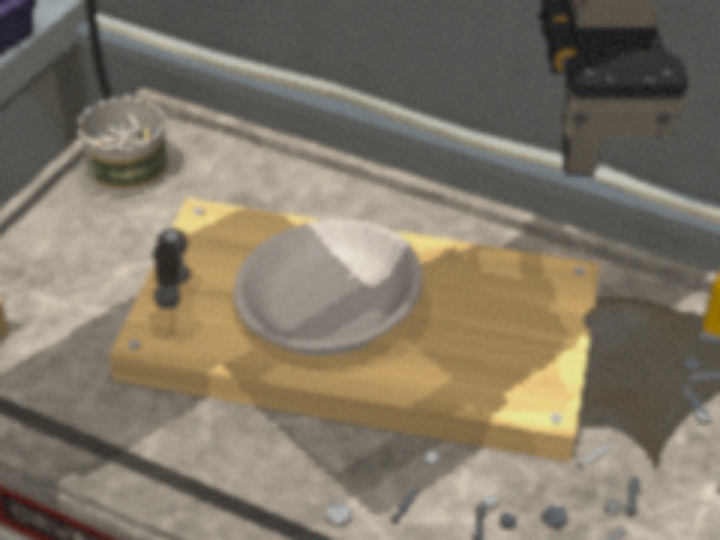

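The dish is properly seated now (mouth centre z 46 mm) but still tilted about 7°, uphill at azimuth -71°, the top right of the rim in the crop. I'll use the open gripper to press both sides of the lip at once along that line, so the dish can't be pried out.

```bash
python3 - <<'E'
from h import *
plan(.5593,-.1153,.085,-71)
E
```

```text
units [6.520e-01 5.000e-04 2.522e-01] yaw -0.4501 | tcp [ 0.6357 -0.2593  0.1478] yang 28.0 q6 -50.3 t 9.65 F [ 0.6  1.5 -0.4]
```

Emit:
step_arm(
  series=[
    [1, [0.2, 0, 0], 0.55],
    [1, [0.4, 0, 0], 0.55],
    [1, [0.652, 0, 0], 0.55],
    [1, [0.652, 0, 0], 0.55],
    [1, [0.652, 0, 0], 0.55],
    [1, [0.652, 0, 0], 0.55],
    [1, [0.652, 0, 0], 0.55],
    [1, [0.652, 0, 0], 0.55],
    [1, [0.652, 0, 0], 0.55],
    [1, [0.652, 0, 0], 0.55],
    [1, [0.652, 0, 0], 0.55],
    [1, [0.652, 0, 0], 0.55],
  ],
)

```text
time: 10.85
tcp_pos: [0.5595, -0.1155, 0.1482]
tcp_rot: [[0.947, 0.32, -0.001], [0.32, -0.947, 0.0], [-0.001, -0.0, -1.0]]
force: [0.4, -0.6, 0.3]
opening: 0.0915
grasp_force: 0.0
```

Emit:
step_arm(
  series=[
    [1, [0, 0, 0.1], 0],
    [1, [0, 0, 0.2], 0],
    [1, [0, 0, 0.25], 0],
    [1, [0, 0, 0.25], 0],
    [1, [0, 0, 0.25], 0],
  ],
)

```text
time: 11.35
tcp_pos: [0.5604, -0.1162, 0.0863]
tcp_rot: [[0.946, 0.325, -0.0], [0.325, -0.946, 0.0], [-0.0, -0.0, -1.0]]
force: [0.2, 0.3, 0.1]
opening: 0.0918
grasp_force: 0.0
```

```bash
python3 - <<'E'
from h import *
plan(.5593,-.1153,.0465,-71)
E
```

```text
units [-0.0029 -0.0046  0.159 ] yaw -0.0002 | tcp [ 0.5604 -0.1162  0.0863] yang -71.0 q6 59.2 t 11.35 F [0.2 0.3 0.1]
```

Emit:
step_arm(
  series=[
    [1, [-0.003, -0.005, 0.05], 0],
    [1, [-0.003, -0.005, 0.1], 0],
    [1, [-0.003, -0.005, 0.12], 0],
    [1, [-0.003, -0.005, 0.135], 0],
    [1, [-0.003, -0.005, 0.145], 0],
    [1, [-0.003, -0.005, 0.152], 0],
    [1, [-0.003, -0.005, 0.158], 0],
    [1, [-0.003, -0.005, 0.158], 0],
    [1, [-0.003, -0.005, 0.158], 0],
  ],
)

```text
time: 12.25
tcp_pos: [0.5593, -0.1155, 0.0465]
tcp_rot: [[0.946, 0.325, 0.0], [0.325, -0.946, 0.0], [0.0, 0.0, -1.0]]
force: [-0.3, 1.4, 0.4]
opening: 0.0914
grasp_force: 0.4
```

Emit:
step_arm(
  series=[
    [1, [0, 0, -0.02], 0],
    [1, [0, 0, -0.05], 0],
    [1, [0, 0, -0.15], 0],
    [1, [0, 0.2, -0.35], 0],
    [1, [0, 0.4, -0.5], 0],
    [1, [0, 0.55, -0.5], 0],
    [1, [0, 0.55, -0.5], 0],
    [1, [0, 0.55, -0.5], 0],
  ],
)

```text
time: 13.05
tcp_pos: [0.6046, -0.2477, 0.1726]
tcp_rot: [[0.947, 0.322, 0.002], [0.322, -0.947, -0.001], [0.002, 0.002, -1.0]]
force: [0.2, 0.7, -0.3]
opening: 0.0919
grasp_force: 0.0
```

```bash
python3 - <<'E'
from h import *
plan(.5593,-.1153,.0465,-71)
tilt()
E
```

```text
units [-0.0017 -0.5604  0.5034] yaw -0.0011 | tcp [ 0.6046 -0.2477  0.1726] yang -71.2 q6 48.8 t 13.05 F [ 0.2  0.7 -0.3]
scene 2190 ((0.5674429535865784, -0.10957653075456619), 0.07617559283971786)
side 762 ((0.5494188070297241, -0.1418045312166214), 0.06358460336923599)
z [45.0, 49.0, 50.0, 52.0, 52.0, 53.0, 53.0, 52.0, 50.0, 48.0, 45.0, 43.0, 41.0, 40.0, 39.0, 40.0, 41.0, 44.0, 46.0, 49.0, 51.0, 54.0, 54.0, 54.0, 54.0]
slope deg 6.841567275778161 uphill az -72.21443239729791 z0 0.046193807439241355
```

Tilt hasn't changed (6.8°, azimuth -72°), so the open finger tips passed inside the lip. In the earlier single press, the pad's friction held the lip and dragged the dish sideways. I'll press with shut fingers along the lip's own arc, moving inward as I lower.

```bash
python3 - <<'E'
from h import *
plan(.5789,-.1758,.075,-71)
E
```

```text
units [-0.0008 -0.2909  0.3828] yaw -0.0005 | tcp [ 0.6028 -0.2446  0.1706] yang -71.1 q6 48.8 t 13.15 F [-0.   0.7 -0.3]
```

Emit:
step_arm(
  series=[
    [0, [0, -0.29, 0], 0],
    [0, [0, -0.29, 0], 0],
    [0, [0, -0.29, 0], 0],
    [0, [0, -0.29, 0], 0],
    [0, [0, -0.29, 0], 0],
    [0, [0, -0.29, 0], 0],
    [0, [0, -0.29, 0], 0],
    [0, [0, -0.29, 0.15], 0],
    [0, [0, -0.29, 0.3], 0],
    [0, [0, -0.29, 0.383], 0],
    [0, [0, -0.29, 0.383], 0],
    [0, [0, -0.29, 0.383], 0],
  ],
)

```text
time: 14.35
tcp_pos: [0.5805, -0.1774, 0.0758]
tcp_rot: [[0.946, 0.324, -0.0], [0.324, -0.946, 0.0], [-0.0, -0.0, -1.0]]
force: [-0.1, -0.2, 0.4]
opening: 0.0005
grasp_force: 0.0
```

```bash
python3 - <<'E'
from h import *
plan(.5789,-.1758,.056,-71)
plan(.5780,-.1729,.0455,-71)
E
```

```text
units [-0.004  -0.0081  0.0793] yaw -0.0005 | tcp [ 0.5805 -0.1774  0.0758] yang -71.1 q6 54.0 t 14.35 F [-0.1 -0.2  0.4]
units [-0.0037 -0.0202  0.1213] yaw -0.0005 | tcp [ 0.5805 -0.1774  0.0758] yang -71.1 q6 54.0 t 14.35 F [-0.1 -0.2  0.4]
```

Emit:
step_arm(
  series=[
    [0, [-0.004, -0.008, 0.04], 0],
    [0, [-0.004, -0.008, 0.079], 0],
    [0, [-0.004, -0.008, 0.083], 0],
    [0, [-0.004, -0.011, 0.091], 0],
    [0, [-0.004, -0.014, 0.1], 0],
    [0, [-0.004, -0.017, 0.11], 0],
    [0, [-0.004, -0.02, 0.12], 0],
    [0, [-0.004, -0.021, 0.124], 0],
    [0, [-0.004, -0.021, 0.124], 0],
    [0, [-0.004, -0.021, 0.124], 0],
  ],
)

```text
time: 15.35
tcp_pos: [0.578, -0.1718, 0.0451]
tcp_rot: [[0.946, 0.325, 0.001], [0.325, -0.946, 0.001], [0.001, -0.0, -1.0]]
force: [-0.7, 3.3, 6.6]
opening: 0.0005
grasp_force: 3.3
```

Emit:
step_arm(
  series=[
    [0, [0, 0, -0.02], 0],
    [0, [0, 0, -0.06], 0],
    [0, [0, 0, -0.2], 0],
    [0, [0, 0.2, -0.4], 0],
    [0, [0, 0.4, -0.5], 0],
    [0, [0, 0.4, -0.5], 0],
    [0, [0, 0.4, -0.5], 0],
  ],
)

```text
time: 16.05
tcp_pos: [0.6121, -0.2703, 0.1728]
tcp_rot: [[0.947, 0.323, 0.005], [0.323, -0.947, -0.003], [0.004, 0.004, -1.0]]
force: [-0.1, 0.2, -0.5]
opening: 0.0003
grasp_force: 0.0
```

```bash
python3 - <<'E'
from h import *
plan(.5789,-.1758,.075,-71)
tilt()
E
```

```text
units [-0.0053 -0.4025  0.3895] yaw -0.001 | tcp [ 0.6121 -0.2703  0.1728] yang -71.2 q6 47.3 t 16.05 F [-0.1  0.2 -0.5]
scene 2249 ((0.5691426992416382, -0.11414134502410889), 0.07499653846025467)
side 208 ((0.546008288860321, -0.15691271424293518), 0.05023754760622978)
z [46.0, 45.0, 46.0, 45.0, 45.0, 46.0, 46.0, 46.0, 46.0, 46.0, 47.0, 47.0, 48.0, 47.0, 47.0, 47.0, 46.0, 46.0, 46.0, 47.0, 46.0, 46.0, 46.0]
slope deg 0.6696684643687065 uphill az 69.9820763402469 z0 0.04635378892586452
```

The dish is level within 0.7°, with every lip reading 45–48 mm. Next is the keeper.

```bash
python3 - <<'E'
from h import *
plan(.4973,-.0265,.115,-62)
E
```

```text
units [-0.1137 -1.0549  0.2187] yaw -0.0506 | tcp [ 0.6096 -0.2668  0.1695] yang -71.1 q6 47.3 t 16.15 F [-0.2 -0.4 -1. ]
```

Emit:
step_arm(
  series=[
    [0.3, [-0.1, -0.2, 0], -0.05],
    [0.3, [-0.1, -0.4, 0], -0.05],
    [0.3, [-0.11, -0.6, 0], -0.05],
    [0.3, [-0.11, -0.8, 0], -0.05],
    [0.3, [-0.11, -1.0, 0], -0.05],
    [0.3, [-0.11, -1.0, 0], -0.05],
    [0.3, [-0.11, -1.0, 0], -0.05],
    [0.3, [-0.11, -1.0, 0], -0.05],
  ],
)

```text
time: 16.95
tcp_pos: [0.5028, -0.0395, 0.1693]
tcp_rot: [[0.883, 0.469, -0.0], [0.469, -0.883, -0.0], [-0.0, 0.0, -1.0]]
force: [-0.5, 0.6, -0.1]
opening: 0.0278
grasp_force: 0.0
```

```bash
python3 - <<'E'
from h import *
plan(.4973,-.0265,.115,-62)
plan(.4973,-.0265,.067,-62)
s=arm.sense();f=arm.grab_frame("scene");P=cloud(f);z=P[...,2]
m=(z>.08)&(z<.093)&(np.linalg.norm(P[...,:2]-[.5,-.02],axis=-1)<.05);print("knob",m.sum(),P[m].mean(0).round(4))
print(s["opening"]); tilt()
E
```

```text
units [ 0.005  -0.0563  0.2171] yaw -0.0 | tcp [ 0.5028 -0.0395  0.1693] yang -62.0 q6 57.4 t 16.95 F [-0.5  0.6 -0.1]
units [ 0.0051 -0.0563  0.4091] yaw -0.0 | tcp [ 0.5028 -0.0395  0.1693] yang -62.0 q6 57.4 t 16.95 F [-0.5  0.6 -0.1]
knob 50 [ 0.4977 -0.0284  0.0855]
0.027780602186124374
scene 2247 ((0.5681751370429993, -0.11698566377162933), 0.07394034415483475)
side 2133 ((0.5606379508972168, -0.12337484955787659), 0.07846037298440933)
z [46.0, 45.0, 45.0, 45.0, 45.0, 46.0, 46.0, 46.0, 47.0, 47.0, 47.0, 47.0, 47.0, 47.0, 46.0, 47.0, 46.0, 46.0, 46.0, 47.0, 47.0, 46.0, 47.0, 46.0, 46.0, 47.0, 46.0, 37.0, 46.0, 48.0, 48.0, 48.0, 48.0, 47.0]
slope deg 0.6500242842456054 uphill az 129.05723451064372 z0 0.04609682988363191
```

Emit:
step_arm(
  series=[
    [0.3, [0.005, -0.056, 0.1], 0],
    [0.3, [0.005, -0.056, 0.2], 0],
    [0.3, [0.005, -0.056, 0.28], 0],
    [0.3, [0.005, -0.056, 0.34], 0],
    [0.3, [0.005, -0.056, 0.38], 0],
    [0.3, [0.005, -0.056, 0.409], 0],
    [0.3, [0.005, -0.056, 0.409], 0],
    [0.3, [0.005, -0.056, 0.409], 0],
  ],
)

```text
time: 17.9
tcp_pos: [0.4978, -0.0267, 0.0677]
tcp_rot: [[0.884, 0.468, 0.0], [0.468, -0.884, -0.0], [0.0, 0.0, -1.0]]
force: [1.4, 0.5, 0.4]
opening: 0.0275
grasp_force: 0.0
```

```bash
python3 - <<'E'
from h import *
s=arm.sense();print(s["opening"],s["force"],s["tcp_pos"])
R=s["tcp_rot"]
for p in list(range(-146,-80,6))+[-76,-72,-69,-66]:
    a=np.radians(p);t=np.array([.5326+.04*np.cos(a),-.0076+.04*np.sin(a),s["tcp_pos"][2]])
    print(p,(R.T@(t-s["tcp_pos"])/.25).round(3),round(-(p+152)/180,3))
E
```

```text
0.027457691566234965 [1.3947142  0.49541704 0.4371028 ] [ 0.4978416  -0.02666367  0.06765636]
-146 [-0.001  0.015  0.   ] -0.033
-140 [0.002 0.031 0.   ] -0.067
-134 [0.006 0.047 0.   ] -0.1
-128 [0.012 0.063 0.   ] -0.133
-122 [0.02  0.078 0.   ] -0.167
-116 [0.029 0.092 0.   ] -0.2
-110 [0.04  0.105 0.   ] -0.233
-104 [0.052 0.117 0.   ] -0.267
-98 [0.065 0.127 0.   ] -0.3
-92 [0.079 0.136 0.   ] -0.333
-86 [0.094 0.144 0.   ] -0.367
-76 [0.12  0.153 0.   ] -0.422
-72 [0.131 0.155 0.   ] -0.444
-69 [0.139 0.157 0.   ] -0.461
-66 [0.148 0.157 0.   ] -0.478
```

Emit:
step_arm(
  series=[
    [0.3, [0, 0.015, 0], -0.033],
    [0.3, [0.002, 0.031, 0], -0.067],
    [0.3, [0.006, 0.047, 0], -0.1],
    [0.3, [0.012, 0.063, 0], -0.133],
    [0.3, [0.02, 0.078, 0], -0.167],
    [0.3, [0.029, 0.092, 0], -0.2],
    [0.3, [0.04, 0.105, 0], -0.233],
    [0.3, [0.052, 0.117, 0], -0.267],
    [0.3, [0.065, 0.127, 0], -0.3],
    [0.3, [0.079, 0.136, 0], -0.333],
    [0.3, [0.094, 0.144, 0], -0.367],
    [0.3, [0.094, 0.144, 0], -0.367],
  ],
)

```text
time: 19.1
tcp_pos: [0.5358, -0.0474, 0.0681]
tcp_rot: [[-0.071, 0.997, 0.001], [0.997, 0.071, -0.0], [-0.0, 0.001, -1.0]]
force: [0.7, -0.2, -0.2]
opening: 0.0276
grasp_force: 0.0
```

```bash
python3 - <<'E'
from h import *
s=arm.sense();print(s["opening"],s["force"],s["tcp_pos"],s["q"][5])
R=s["tcp_rot"];b=np.degrees(np.arctan2(R[1,1],R[0,1]))
for p in [-80,-76,-73,-70,-68,-66,-64,-62]:
    a=np.radians(p);t=np.array([.5326+.04*np.cos(a),-.0076+.04*np.sin(a),s["tcp_pos"][2]])
    print(p,(R.T@(t-s["tcp_pos"])/.25).round(3),round(-(p+90-b)/180,3))
f=arm.grab_frame("scene");cv2.imwrite("pics/scene6.png",cv2.resize(f["image"][140:300,160:400,::-1],None,fx=3,fy=3))
E
```

```text
0.027554886868478252 [ 0.72974848 -0.18771468 -0.19356435] [ 0.53578663 -0.04742211  0.06808231] -9.298206320910172
-80 [0.001 0.015 0.   ] -0.033
-76 [0.002 0.026 0.   ] -0.055
-73 [0.004 0.034 0.   ] -0.072
-70 [0.006 0.043 0.   ] -0.088
-68 [0.008 0.048 0.   ] -0.099
-66 [0.009 0.053 0.   ] -0.111
-64 [0.011 0.058 0.   ] -0.122
-62 [0.014 0.063 0.   ] -0.133
```

View pics/scene6.png

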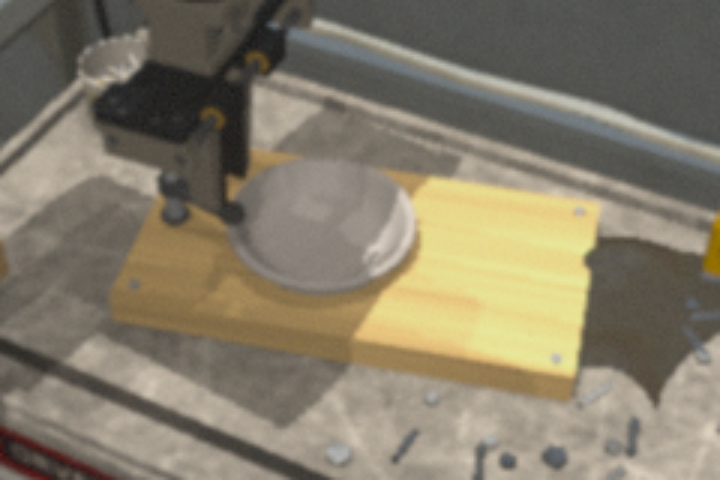

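The keeper is swinging with the fingers and its tip is just over the lip at (232,212) in the crop. I'll finish the swing gently, until the stop shows in the force.

Emit:
step_arm(
  series=[
    [0.3, [0.001, 0.015, 0], -0.033],
    [0.3, [0.002, 0.026, 0], -0.055],
    [0.3, [0.003, 0.032, 0], -0.06],
    [0.3, [0.004, 0.038, 0], -0.06],
    [0.3, [0.005, 0.043, 0], -0.06],
    [0.3, [0.005, 0.043, 0], -0.06],
    [0.3, [0.005, 0.043, 0], -0.06],
  ],
)

```text
time: 19.85
tcp_pos: [0.5459, -0.0451, 0.0674]
tcp_rot: [[-0.255, 0.967, 0.0], [0.967, 0.255, 0.0], [0.0, 0.0, -1.0]]
force: [-0.2, 0.0, 0.4]
opening: 0.0274
grasp_force: 0.2
```

Emit:
step_arm(
  series=[
    [0.3, [0, 0.004, 0], 0],
    [0.3, [0, 0.008, 0], 0],
    [0.3, [0, 0.012, 0], 0],
    [0.3, [0, 0.012, 0], 0],
  ],
)

```text
time: 20.25
tcp_pos: [0.5488, -0.0444, 0.0673]
tcp_rot: [[-0.255, 0.967, 0.0], [0.967, 0.255, 0.0], [-0.0, 0.0, -1.0]]
force: [-1.3, -0.1, 0.4]
opening: 0.028
grasp_force: 0.4
```

Emit:
step_arm(
  series=[
    [0.3, [0, 0.003, 0], 0],
    [0.3, [0, 0.006, 0], 0],
    [0.3, [0, 0.006, 0], 0],
    [0.3, [0, 0.006, 0], 0],
  ],
)

```text
time: 20.65
tcp_pos: [0.5502, -0.044, 0.0674]
tcp_rot: [[-0.255, 0.967, 0.0], [0.967, 0.255, 0.0], [0.0, 0.0, -1.0]]
force: [-0.1, -0.1, -0.3]
opening: 0.0274
grasp_force: 0.3
```

Emit:
step_arm(
  series=[
    [0.3, [0, 0.004, 0], 0],
    [0.3, [0, 0.008, 0], 0],
    [0.3, [0, 0.008, 0], 0],
    [0.3, [0, 0.008, 0], 0],
  ],
)

```text
time: 21.05
tcp_pos: [0.5505, -0.0439, 0.0672]
tcp_rot: [[-0.256, 0.967, -0.003], [0.967, 0.256, -0.0], [0.0, -0.003, -1.0]]
force: [-6.7, -4.4, 4.5]
opening: 0.0274
grasp_force: 3.5
```

```bash
python3 - <<'E'
from h import *
s=arm.sense();print(s["force"],s["opening"],s["tcp_pos"],s["joint_torque"].round(1))
for n in("scene","side"):
    P=cloud(arm.grab_frame(n));z=P[...,2]
    m=(z>.05)&(z<.063)&(np.linalg.norm(P[...,:2]-[.545,-.05],axis=-1)<.045);print(n,m.sum(),P[m].mean(0).round(4) if m.any() else '')
    if m.any():
        Q=P[m];i=np.argsort(np.hypot(Q[:,0]-.5326,Q[:,1]+.0076))[-8:];t=Q[i].mean(0);print("tip",t.round(4),"az",np.degrees(np.arctan2(t[1]+.0076,t[0]-.5326)))
E
```

```text
[-6.69647108 -4.37606578  4.50223081] 0.027377947771653793 [ 0.55045126 -0.04390361  0.06717614] [  2.2 -54.7 -27.6   1.1  -2.1   0. ]
scene 156 [ 0.5383 -0.0359  0.0577]
tip [ 0.5481 -0.0666  0.0564] az -75.23578243937543
side 80 [ 0.5368 -0.0239  0.0592]
tip [ 0.5418 -0.0364  0.0594] az -72.2854779440551
```

The stop is reached: 8 N and no further travel, with the arm azimuth at about the closed direction. I'll back off inside the gap and rise.

Emit:
step_arm(
  series=[
    [0.3, [0, -0.01, 0], 0],
    [0.3, [0, -0.026, 0], 0],
    [0.3, [0, -0.026, 0], 0],
    [0.3, [0, -0.026, -0.05], 0],
    [0.3, [0, -0.026, -0.15], 0],
    [0.3, [0, -0.026, -0.35], 0],
    [0.3, [0, -0.3, -0.6], 0],
    [0.3, [0.3, -0.6, -0.6], 0],
    [0.3, [0.6, -0.9, -0.6], 0],
    [0.3, [0.8, -0.9, -0.6], 0],
    [0.3, [0.8, -0.9, -0.6], 0],
    [0.3, [0.8, -0.9, -0.6], 0],
  ],
)

```text
time: 22.35
tcp_pos: [0.3011, 0.0779, 0.2165]
tcp_rot: [[-0.254, 0.967, 0.002], [0.967, 0.254, 0.001], [0.0, 0.002, -1.0]]
force: [0.7, 1.0, 0.6]
opening: 0.0277
grasp_force: 0.0
```

```bash
python3 - <<'E'
from h import *
s=arm.sense();print(s["force"],s["tcp_pos"],s["time"]); tilt()
for n in("scene","side"):
    f=arm.grab_frame(n);P=cloud(f);z=P[...,2]
    m=(z>.08)&(z<.093)&(np.linalg.norm(P[...,:2]-[.541,-.046],axis=-1)<.03);k=P[m].mean(0) if m.any() else None;print(n,"knob",m.sum(),k)
    if k is not None: print("angle deg",-76.2-np.degrees(np.arctan2(k[1]+.0076,k[0]-.5326)))
    cv2.imwrite(f"pics/{n}7.png",cv2.resize(f["image"][100:340,100:440,::-1],None,fx=2.2,fy=2.2))
E
```

```text
[0.6723462  1.02788317 0.62855925] [0.30114822 0.07786083 0.21646254] 22.35
scene 2357 ((0.5685859322547913, -0.10392425954341888), 0.07762357592582703)
side 1807 ((0.573100745677948, -0.1343890130519867), 0.08135667443275452)
z [45.0, 45.0, 45.0, 46.0, 46.0, 46.0, 46.0, 46.0, 46.0, 47.0, 47.0, 47.0, 47.0, 60.0, 88.0, 47.0, 46.0, 46.0, 47.0, 47.0, 46.0, 46.0, 47.0, 47.0, 47.0, 47.0, 47.0, 48.0, 48.0, 47.0]
slope deg 5.044566135324918 uphill az 101.48227894242014 z0 0.0491108621479381
scene knob 46 [ 0.54230157 -0.04730175  0.08554647]
angle deg 0.06822322744983467
side knob 0 None
```

View pics/scene7.png

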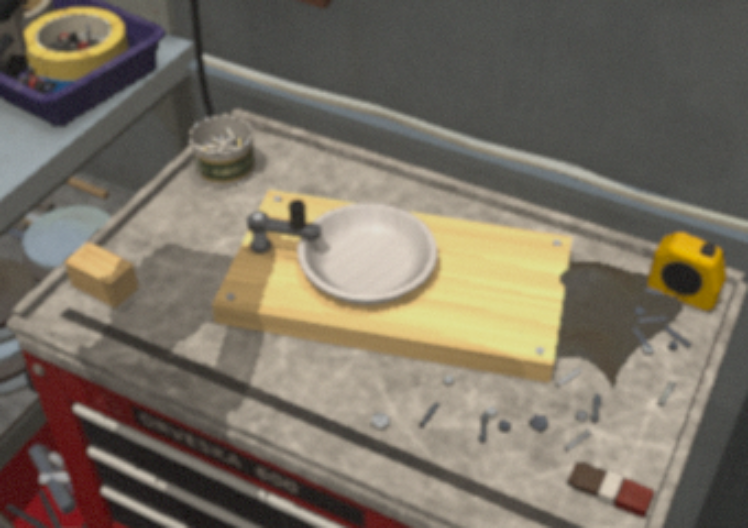

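The last view shows the keeper closed over the lip, with its tip at (312,232) and a measured angle of about 0°. The dish is level in the ring with lip readings of 45–48 mm (the 60 and 88 mm readings are the keeper arm and knob), and the bystanders haven't moved. Handing in.

```bash
python3 -c "
from cell import arm
print(arm.job_done())"
```

```text
the job is handed in; nothing more can be done
None
```

The dish is seated in the ring and level to within about 1°, the keeper is closed against its stop over the lip, the other things look undisturbed, and the job was handed in at about 22 s; no verdict came back.

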